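# Turn the photo turntable to the set angle

## Robot

A 7-joint arm with a two-finger parallel gripper is mounted at the origin on the work surface. World frame = base frame: x ahead of the robot, y to its left, z up, the work surface at z = 0. Lengths are in m, angles in rad, forces in N, time in s.
With the tool pointing down it reaches from about 0.35 to 0.775 m from the base axis. Payload 3.1 kg.
Tool frame: the origin (TCP) lies on the centre line of the jaws, within the pads' length; the fingertips stand 19 mm ahead of it and the grasp point (between the pads) is the TCP; z points along the fingers, y is the line along which they close (so a half turn about z gives the same grasp; the last joint's range is limited). The gripper opens to 85 mm and grips with 20 to 120 N. Pads are 22 mm wide; open, the fingers measure 114 mm over their backs; the gripper's body (76 mm by 85 mm) begins 54 mm behind the grasp point. The pads swing forward as they close: fully open they stand 13 mm farther back than shut.
Start: joints at [-1.328, 0.311, 0.014, 1.512, -0.004, 1.319, -0.027], TCP at [0.155, 0.528, 0.25] pointing down, gripper open.
Joint ranges: [-2.7, 2.7], [-0.3, 1.91], [-1.27, 1.3], [0.12, 2.57], [-1.44, 4.58], [0.2, 2.03], [-3.05, 3.05]. Speed limits (rad/s): [2.79, 2.79, 3.14, 3.14, 3.14, 3.14, 3.14].

## Interface

Orientations are given as a unit quaternion [x, y, z, w].
In Python, from rig import status, grab_frame, ticket, models gives the robot as it stands.
- The arm moves only by the tool step_arm, never from a script. Its argument "deltas" is a list of rows, each a list of 2 entries, a list of its own where there are three numbers: the shift along the tool's x, y, z as a fraction of full scale, then the turn, a rotation vector about the tool's x, y, z as a fraction of full scale. A call has 1 to 8 rows; each row is the pose to reach, as a shift and turn from the pose commanded when the call began, along the tool's axes at that moment; what a row does not reach only later rows make up. Full scale, the value 1, is 0.12 m for a shift and 90 degrees for a turn. A row lasts 1/10 s, in which the tool goes at most 50 mm and 8.59 degrees, less where a joint would pass 70% of its speed; a pose out of reach is approached as far as the arm can. A call with a number of a shift or a turn outside -1 to 1 is refused whole. A call with a gripper value outside its range is refused whole. "gripper" is the closure, from 0 (fully open) to 1 (shut), set as the call begins (left out, the last holds). The fingers move at their own pace and stop on an object; the grip force is fixed at half the most. Time passes only in rows, so rows that repeat a pose let the fingers close. It gives the time, the measured TCP pose, the force, the opening and the grip force at its end, in the units of the state.
- status.get_state(): the state, without advancing time (a new reading comes with each control period).
- grab_frame(name): name is "scene" or "top"; returns a dict with "image" (384x512x3 uint8, blue, green, red), "range_z" (384x512 float32, m along the optical axis (not along the pixel's ray), 0 where there is no reading), "intrinsics" (3x3 intrinsics, pixels), "D" ([k1, k2, p1, p2, k3] as OpenCV has them; the pictures are not rectified), "eye" and "attitude" of the camera in the world. Camera axes: x right, y down, z forward; pixel columns grow to the right and rows downward; lengths in m; the calibration is good to about 2 mm. A picture is of the moment at which its call begins.
- ticket.job_done(): hands the job in; it is judged then, once.
Trained networks look in a picture, given as the dict that the camera call returned (one of the last four; its "shot" number tells which), for a name from the list of things; names that differ only in an ending like _2 or _b are one class to them, and where a whole thing is asked for, a point or a joint stands for the part that bears it (a point fixed in the world has none). Each returns a list of dicts, best first, with "conf" (0 to 1); they miss things now and then, are a little off and sometimes report something else, mostly with a low value. They report only what shows in the picture. A call takes as long as a camera call. They do not tell look-alikes from the thing itself.
- models.trace(target, picture): "region" (384x512 bool, what is visible of it).
- models.place_of(target, picture): "xyz" ([x, y, z] in m, in the coordinates of the camera as it stood for that picture, good to about 4 mm: a listed point, or the origin of a listed thing).
The state is a dict: "clock": time; "qpos": joint angles; "joint_velocities": joint speeds; "joint_efforts": joint torques, N m; "tool_pos": TCP position; "orientation": TCP orientation; "wrist_force": force on the tool from outside, world axes, zero at the start; "moment": the same for the moment, N m; "finger_gap": finger opening in m; "gripper_force": force on a finger pad.
Only numpy, scipy, OpenCV 4.12 (cv2) and the standard library are available. Lean on these libraries where they do the work, as an engineer would, in place of code of your own. Each camera call takes 0.05 s, during which the arm holds its last target. There are 200 camera calls.

## Task

The tile on the photo turntable is to be photographed at the next angle: with a fingertip, push the turntable's upright steel post round, either way, until the black index line on the turntable plate lines up with the long black line at the clamped steel rider on the scale ring around it, and leave it standing there. Push gently; do not pinch the post, do not touch or shift the tile lying on the plate, and leave the other things on the table alone.

Things in the scene. Friction and masses are not known exactly. Their poses are not given: they have to be found in the camera images.
- base: fixed round turntable base, light scale ring of 292 mm diameter, its top 22 mm above the table, with fine scale lines every 10 degrees; origin on the turning axis, at table height; z up, does not move. On it turns the round aluminium plate (dial) of 236 mm diameter and 12 mm thickness, top 36 mm above the table, which turns freely more than a full turn either way about the vertical axis, with light friction (0.15 N m, under 2 N at the post), and stays where it is left
- dial (a joint): angle of the turntable plate in rad, growing anticlockwise seen from above; at 0 the index line points along the x axis of the base
- index_mark (a point): outer end of the index line, on the plate's rim (118 mm from the axis, 36 mm above the table); the line is black, 4 mm wide, 40 mm long, radial, the only line on the plate
- post_top (a point): centre of the top of the upright steel post that turns the plate: 12 mm diameter, fixed to the plate 97 mm from the axis, 109 degrees anticlockwise of the index line; it rises 45 mm from the plate, to 81 mm above the table
- target_line (a point): point on the plate's rim circle (118 mm from the axis, 36 mm above the table) to which the target line points; index_mark must come here. The target line is black, 4 mm wide, radial, by far the longest line of the scale, running out from the plate's edge and on over the top of a steel rider block (26 x 24 mm, 30 mm high) clamped to the outer edge of the ring, 148 to 174 mm from the axis; it does not move
- tile: loose square glazed tile, 100 x 100 x 10 mm, lying centred on the plate (top at 46 mm above the table), corners 71 mm from the axis; it turns along with the plate; origin at the centre of its underside
- spare_tile: bystander: loose square tile, 130 x 130 x 12 mm, lying on the table; origin at the centre of its underside
- hammer: bystander: hammer of 280 mm length lying on the table along its x axis, wooden handle towards its -x
- jar: bystander: closed jar, 60 mm diameter, 80 mm high, standing on the table; origin at the centre of its underside
Not all that is in view belongs to the job. What is shaped like the tile but yellow is not meant.

How it is judged:
By the outcome, as a careful person would: the job done as asked, in the order asked, and still so for the second after the job is handed in, with the robot touching nothing.
It also fails if it takes over 51 s, if anything falls off the work surface, if the arm or the gripper's body presses on something with over 40 N, if the wrist force passes 120 N, or if a joint passes its speed limit or range.

## Working session

There is one attempt and no reset: what is moved stays moved. The work goes in short steps, Python scripts to look and compute and a tool call to move; the robot and the scene stay as the last step left them, time stands still between calls to the robot, and variables do not carry over. Pictures are saved under pics/ and viewed, at most 10 in all, crops included, and the job is handed in when it is done.

Besides the shell and the picture viewer there is one more tool, called after "Call:" by a JSON object that holds its "name" and its "arguments", one argument or row to a line. step_arm: Moves the arm, as the interface text tells. Shift numbers are shares of 0.12 m and turn numbers shares of 90 degrees, none past 1 either way. Its arguments: {"type":"object","properties":{"deltas":{"type":"array","items":{"type":"array"}},"gripper":{"type":"number"}},"required":["deltas"]}

```bash
mkdir -p pics; cat > h.py <<'E'
import numpy as np,cv2
from rig import status,grab_frame,ticket,models
from scipy.spatial.transform import Rotation as R
def att(f):
    a=np.array(f["attitude"],float)
    return a if a.shape==(3,3) else R.from_quat(a).as_matrix()
def world(f,p): return att(f)@np.array(p)+np.array(f["eye"])
def onz(f,uv,z):
    n=cv2.undistortPoints(np.array(uv,float).reshape(-1,1,2),f["intrinsics"],np.array(f["D"]))[:,0]
    d=np.c_[n,np.ones(len(n))]@att(f).T; e=np.array(f["eye"])
    return e+d*((z-e[2])/d[:,2])[:,None]
def proj(f,P):
    A=att(f);r=A.T;t=-r@np.array(f["eye"])
    return cv2.projectPoints(np.array(P,float).reshape(-1,1,3),cv2.Rodrigues(r)[0],t,f["intrinsics"],np.array(f["D"]))[0][:,0]
E
python3 - <<'E'
from h import *
np.set_printoptions(precision=4,suppress=True)
for n in ["top","scene"]:
    f=grab_frame(n); cv2.imwrite(f"pics/{n}0.png",f["image"]); print(n,f["eye"],f["attitude"])
    for t in ["base","index_mark","post_top","target_line","tile","spare_tile","hammer","jar"]:
        print(t,[(world(f,d["xyz"]).round(4),round(d["conf"],2)) for d in models.place_of(t,f)[:3]])
print(status.get_state())
E
```

```text
top [ 0.3221 -0.001   1.3145] [ 0.7086 -0.7007  0.0583 -0.0592]
base []
index_mark [(array([ 0.6639, -0.0578,  0.0347]), 0.77)]
post_top [(array([0.5506, 0.0777, 0.0824]), 0.6)]
target_line [(array([ 0.4468, -0.0823,  0.0324]), 0.54)]
tile [(array([ 0.5534, -0.0233,  0.0386]), 0.79), (array([ 0.8362, -0.1749,  0.0021]), 0.7)]
spare_tile [(array([ 0.479 , -0.4244,  0.0054]), 0.89)]
hammer [(array([0.517 , 0.4546, 0.004 ]), 0.66)]
jar [(array([0.285 , 0.3076, 0.0011]), 0.83)]
scene [ 1.0643 -0.2779  1.0756] [ 0.8284  0.4882 -0.1451 -0.2333]
base []
index_mark [(array([ 0.6596, -0.0535,  0.0347]), 0.92)]
post_top [(array([0.5467, 0.077 , 0.0799]), 0.97)]
target_line [(array([ 0.445 , -0.0816,  0.0383]), 0.69)]
tile [(array([ 0.8336, -0.1743, -0.0002]), 0.68)]
spare_tile [(array([ 0.4752, -0.425 , -0.0009]), 0.78)]
hammer [(array([ 0.5098,  0.4476, -0.0023]), 0.96)]
jar [(array([0.2771, 0.3087, 0.0016]), 0.97)]
{'clock': 0.9, 'qpos': array([-1.3277,  0.3109,  0.014 ,  1.5115, -0.0044,  1.3192, -0.0272]), 'joint_velocities': array([-0.0004, -0.0004, -0.0012, -0.0001, -0.0007,  0.0007,  0.0008]), 'joint_efforts': array([  0.    , -37.9805,   0.1457, -23.0866,   0.012 ,   0.0017,
         0.    ]), 'tool_pos': array([0.1545, 0.5279, 0.2503]), 'orientation': array([0.1419, 0.9899, 0.    , 0.    ]), 'wrist_force': array([-0.5233,  0.5813, -0.1787]), 'moment': array([-0.0487, -0.0557, -0.0191]), 'gripper_force': 0.0, 'finger_gap': 0.0852772727892957}
```

```bash
python3 - <<'E'
import cv2
im=cv2.imread("pics/top0.png"); cv2.imwrite("pics/topb.png",cv2.resize(im,(800,600)))
E
```

```text
(no output)
```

View pics/topb.png

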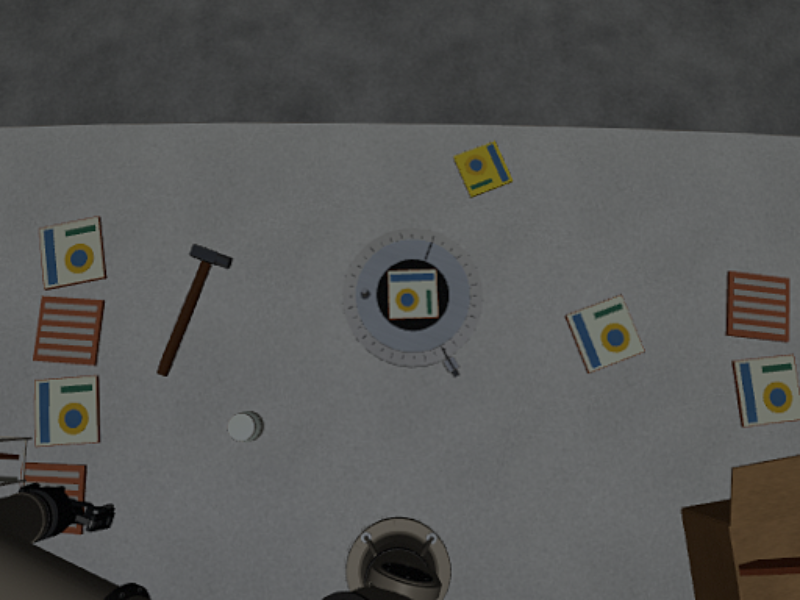

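View pics/scene0.png

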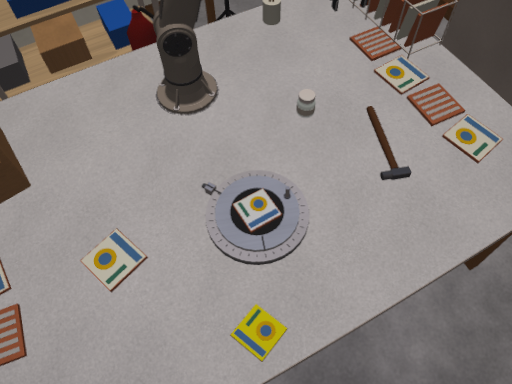

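The plate sits at about (412,295) in the enlarged top view. The post is to its left (366,294), the index line at upper right (430,247), and the rider with the target line at lower right (452,368). Next I'll fit the geometry precisely.

```bash
cat >> h.py <<'E'
def rect(f,c,z,half=0.19,n=760):
    g=(np.arange(n)+.5)/n*2*half-half
    X,Y=np.meshgrid(c[0]+g,c[1]-g) # right=+x, up=+y
    p=proj(f,np.stack([X,Y,np.full_like(X,z)],-1).reshape(-1,3)).astype(np.float32).reshape(n,n,2)
    return cv2.remap(f["image"],p[...,0],p[...,1],cv2.INTER_CUBIC)
def line(f,c,z,r0,r1,a0,a1):
    "angle (deg) of darkest radial line at height z between r0,r1"
    a=np.radians(np.arange(a0,a1,.1)); r=np.linspace(r0,r1,25)
    A,Rr=np.meshgrid(a,r)
    p=proj(f,np.stack([c[0]+Rr*np.cos(A),c[1]+Rr*np.sin(A),np.full_like(A,z)],-1).reshape(-1,3)).astype(np.float32).reshape(*A.shape,2)
    g=cv2.remap(cv2.cvtColor(f["image"],cv2.COLOR_BGR2GRAY),p[...,0],p[...,1],cv2.INTER_LINEAR).astype(float).mean(0)
    d=np.median(g)-g; i=d.argmax(); s=slice(max(0,i-25),i+26); w=np.clip(d[s]-.3*d[i],0,None)
    return np.degrees((a[s]*w).sum()/w.sum()),d[i]
def centre(f):
    m=models.trace("dial",f)
    if not m: return None
    cs=cv2.findContours(m[0]["region"].astype(np.uint8),cv2.RETR_EXTERNAL,cv2.CHAIN_APPROX_NONE)[0]
    k=max(cs,key=cv2.contourArea)[:,0].astype(float)
    P=onz(f,k,.036)[:,:2]
    from scipy.optimize import least_squares
    s=least_squares(lambda q:np.hypot(*(P-q[:2]).T)-q[2],[.552,-.02,.118],loss="soft_l1",f_scale=.002)
    return s.x
E
python3 - <<'E'
from h import *
np.set_printoptions(precision=4,suppress=True)
ims=[]
for n in ["top","scene"]:
    f=grab_frame(n); c=centre(f); print(n,c)
    if c is None: c=np.array([.551,-.02])
    im=rect(f,c,.036)
    ims.append(cv2.resize(im,(400,400)))
    cv2.circle(ims[-1],(200,200),int(.118/.19*200),(0,0,255),1)
    print("idx",line(f,c,.036,.082,.115,-45,5),"tgt",line(f,c,.022,.121,.145,-175,-120),line(f,c,.030,.15,.172,-175,-120))
    post=models.place_of("post_top",f)
    if post:
        p=world(f,post[0]["xyz"])[:2]-c[:2]; print("post",np.hypot(*p),np.degrees(np.arctan2(p[1],p[0])))
cv2.imwrite("pics/rect.png",np.hstack(ims))
E
```

```text
top [ 0.5525 -0.0239  0.1162]
idx (np.float64(-17.904321088596795), np.float64(45.239999999999995)) tgt (np.float64(-150.69546082822055), np.float64(54.3)) (np.float64(-150.88172609771885), np.float64(60.4))
post 0.09893536990176917 88.93190892892368
scene [ 0.5512 -0.0245  0.1153]
idx (np.float64(-18.816478378666666), np.float64(58.22000000000001)) tgt (np.float64(-151.08229278350655), np.float64(61.84)) (np.float64(-145.1351266467935), np.float64(79.55999999999999))
post 0.10066016683195761 91.19851007675295
```

View pics/rect.png

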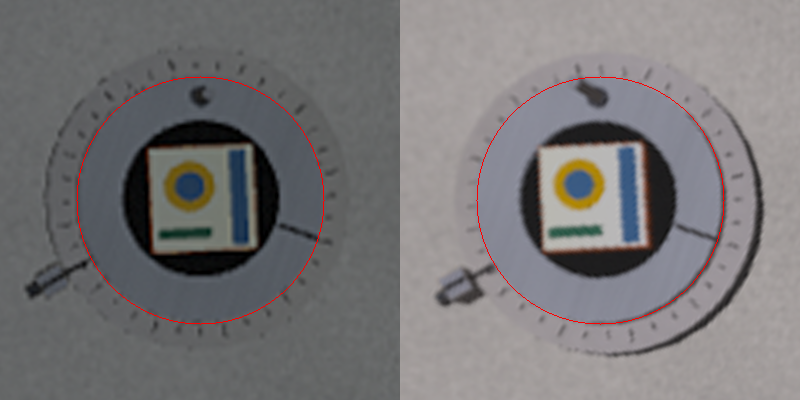

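Call:
{"name": "step_arm", "arguments": {
  "deltas": [
    [[-0.25,-0.18,0],[0,0,0]],
    [[-0.5,-0.36,0],[0,0,0]],
    [[-0.75,-0.54,0],[0,0,0]],
    [[-1,-0.72,0],[0,0,0]]
  ],
  "gripper": 1
}}

```text
clock: 1.6
tool_pos: [0.2462, 0.4101, 0.2504]
orientation: [0.142, 0.99, 0.0, 0.0]
wrist_force: [0.3, 0.2, -0.1]
finger_gap: 0.028
gripper_force: 0.0
```

Call:
{"name": "step_arm", "arguments": {
  "deltas": [
    [[-0.25,-0.18,0],[0,0,0]],
    [[-0.5,-0.36,0],[0,0,0]],
    [[-0.75,-0.54,0],[0,0,0]],
    [[-1,-0.72,0],[0,0,0]]
  ]
}}

```text
clock: 2.0
tool_pos: [0.3371, 0.2934, 0.2506]
orientation: [0.142, 0.99, 0.0, 0.0]
wrist_force: [0.4, 0.1, 0.0]
finger_gap: -0.0003
gripper_force: 0.0
```

Call:
{"name": "step_arm", "arguments": {
  "deltas": [
    [[-0.25,-0.18,0],[0,0,0]],
    [[-0.5,-0.36,0],[0,0,0]],
    [[-0.75,-0.54,0],[0,0,0]],
    [[-1,-0.72,0],[0,0,0]]
  ]
}}

```text
clock: 2.4
tool_pos: [0.428, 0.1768, 0.2506]
orientation: [0.142, 0.99, 0.0, 0.0]
wrist_force: [-0.3, 1.2, 0.0]
finger_gap: -0.0003
gripper_force: 0.0
```

Call:
{"name": "step_arm", "arguments": {
  "deltas": [
    [[-0.25,-0.18,0],[0,0,0]],
    [[-0.5,-0.36,0],[0,0,0]],
    [[-0.75,-0.54,0],[0,0,0]],
    [[-0.96,-0.7,0],[0,0,0]],
    [[-0.96,-0.7,0],[0,0,0]]
  ]
}}

```text
clock: 2.9
tool_pos: [0.5164, 0.059, 0.2506]
orientation: [0.146, 0.989, -0.002, 0.001]
wrist_force: [-0.5, -0.9, 0.1]
finger_gap: -0.0002
gripper_force: 0.0
```

Call:
{"name": "step_arm", "arguments": {
  "deltas": [
    [[0.08,0.08,0.25],[0,0,0]],
    [[0.08,0.08,0.5],[0,0,0]],
    [[0.08,0.08,0.75],[0,0,0]],
    [[0.08,0.08,1],[0,0,0]]
  ]
}}

```text
clock: 3.3
tool_pos: [0.5073, 0.0781, 0.1294]
orientation: [0.141, 0.99, 0.001, 0.0]
wrist_force: [-0.3, 0.3, 0.2]
finger_gap: 0.0003
gripper_force: 0.0
```

```bash
python3 - <<'E'
from h import *
s=status.get_state(); print(s["tool_pos"],s["orientation"],s["qpos"].round(2))
f=grab_frame("scene"); im=f["image"]
p=s["tool_pos"]
for d,col in((0.019,(0,0,255)),):
    q=proj(f,[p[0],p[1],p[2]-d])[0]; q2=proj(f,[.551,.073,.081])[0]; print(q,q2)
x,y=q2.astype(int); c=im[y-90:y+90,x-110:x+110]; cv2.imwrite("pics/a.png",cv2.resize(c,None,fx=3,fy=3,interpolation=cv2.INTER_CUBIC))
E
```

```text
[0.50727957 0.07810798 0.12939591] [1.41139806e-01 9.89989537e-01 5.12660957e-04 9.78119113e-05] [-0.53  0.36  0.43  1.8  -0.17  1.02  1.26]
[281.60466441 169.27759384] [287.7435169  187.63271161]
```

View pics/a.png

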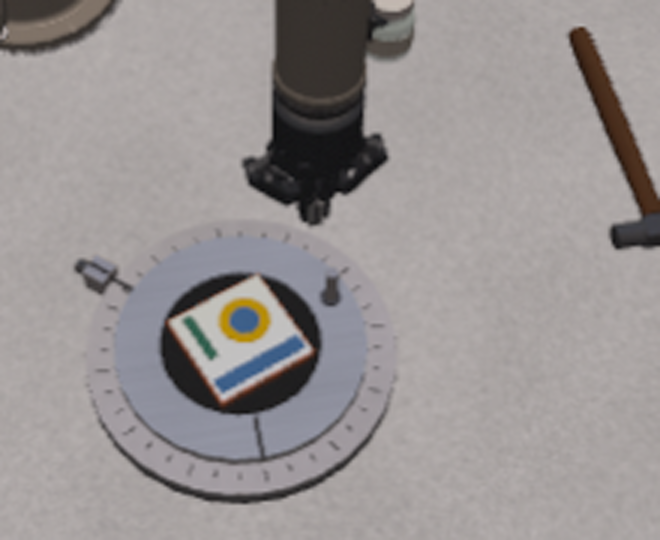

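Call:
{"name": "step_arm", "arguments": {
  "deltas": [
    [[0,0,0.1],[0,0,0]],
    [[0,0,0.2],[0,0,0]],
    [[0,0,0.3],[0,0,0]],
    [[0,0,0.4],[0,0,0]],
    [[0,0,0.42],[0,0,0]],
    [[0,0,0.42],[0,0,0]]
  ]
}}

```text
clock: 3.95
tool_pos: [0.5074, 0.0768, 0.0795]
orientation: [0.142, 0.99, -0.0, -0.0]
wrist_force: [-0.1, -0.7, 0.2]
finger_gap: 0.0001
gripper_force: 0.0
```

```bash
cat >> h.py <<'E'
C=np.array([.552,-.024]); TX=np.array([-.96,.281]); TY=np.array([.281,.96])
def rows(P0,phis,rs):
    "prints rows of 8 per call"
    prev=np.array(P0)
    for k in range(0,len(phis),8):
        out=[]
        for a,r in zip(phis[k:k+8],rs[k:k+8]):
            p=C+r*np.array([np.cos(np.radians(a)),np.sin(np.radians(a))]); d=(p-prev)/.12
            out.append([[round(float(d@TX),2),round(float(d@TY),2),0],[0,0,0]])
        print(out); l=out[-1][0]; prev=prev+.12*(l[0]*TX+l[1]*TY)
    print(prev)
E
python3 - <<'E'
from h import *
s=status.get_state(); print(s["tool_pos"],s["wrist_force"])
ph=np.linspace(113,-8,41)[1:]; r=np.full(40,.097); r[:3]=[.107,.103,.099]
rows(s["tool_pos"][:2],ph,r)
E
```

```text
[0.50743501 0.07681956 0.07952329] [-0.08437671 -0.66220948  0.19741016]
[[[-0.06, 0.02, 0], [0, 0, 0]], [[-0.12, 0.02, 0], [0, 0, 0]], [[-0.18, 0.01, 0], [0, 0, 0]], [[-0.22, 0.02, 0], [0, 0, 0]], [[-0.26, 0.04, 0], [0, 0, 0]], [[-0.3, 0.05, 0], [0, 0, 0]], [[-0.34, 0.07, 0], [0, 0, 0]], [[-0.38, 0.08, 0], [0, 0, 0]]]
[[[-0.04, 0.01, 0], [0, 0, 0]], [[-0.08, 0.02, 0], [0, 0, 0]], [[-0.13, 0.02, 0], [0, 0, 0]], [[-0.17, 0.03, 0], [0, 0, 0]], [[-0.21, 0.03, 0], [0, 0, 0]], [[-0.26, 0.03, 0], [0, 0, 0]], [[-0.3, 0.02, 0], [0, 0, 0]], [[-0.34, 0.02, 0], [0, 0, 0]]]
[[[-0.04, -0.01, 0], [0, 0, 0]], [[-0.08, -0.02, 0], [0, 0, 0]], [[-0.12, -0.03, 0], [0, 0, 0]], [[-0.16, -0.05, 0], [0, 0, 0]], [[-0.2, -0.06, 0], [0, 0, 0]], [[-0.24, -0.08, 0], [0, 0, 0]], [[-0.28, -0.1, 0], [0, 0, 0]], [[-0.32, -0.13, 0], [0, 0, 0]]]
[[[-0.03, -0.02, 0], [0, 0, 0]], [[-0.06, -0.05, 0], [0, 0, 0]], [[-0.1, -0.07, 0], [0, 0, 0]], [[-0.13, -0.1, 0], [0, 0, 0]], [[-0.16, -0.14, 0], [0, 0, 0]], [[-0.18, -0.17, 0], [0, 0, 0]], [[-0.21, -0.2, 0], [0, 0, 0]], [[-0.23, -0.24, 0], [0, 0, 0]]]
[[[-0.03, -0.03, 0], [0, 0, 0]], [[-0.05, -0.07, 0], [0, 0, 0]], [[-0.06, -0.11, 0], [0, 0, 0]], [[-0.08, -0.15, 0], [0, 0, 0]], [[-0.09, -0.19, 0], [0, 0, 0]], [[-0.11, -0.23, 0], [0, 0, 0]], [[-0.11, -0.27, 0], [0, 0, 0]], [[-0.12, -0.32, 0], [0, 0, 0]]]
[ 0.64766821 -0.03801924]
```

Call:
{"name": "step_arm", "arguments": {
  "deltas": [
    [[-0.04,0.01,0],[0,0,0]],
    [[-0.08,0.02,0],[0,0,0]],
    [[-0.12,0.01,0],[0,0,0]],
    [[-0.16,0.01,0],[0,0,0]],
    [[-0.2,0.02,0],[0,0,0]],
    [[-0.26,0.04,0],[0,0,0]],
    [[-0.32,0.06,0],[0,0,0]],
    [[-0.38,0.08,0],[0,0,0]]
  ]
}}

```text
clock: 4.75
tool_pos: [0.5541, 0.0732, 0.0795]
orientation: [0.142, 0.99, -0.0, -0.001]
wrist_force: [-1.5, -0.9, -0.5]
finger_gap: 0.0002
gripper_force: 0.8
```

Call:
{"name": "step_arm", "arguments": {
  "deltas": [
    [[-0.04,0.01,0],[0,0,0]],
    [[-0.08,0.02,0],[0,0,0]],
    [[-0.13,0.02,0],[0,0,0]],
    [[-0.17,0.03,0],[0,0,0]],
    [[-0.21,0.03,0],[0,0,0]],
    [[-0.26,0.03,0],[0,0,0]],
    [[-0.3,0.02,0],[0,0,0]],
    [[-0.34,0.02,0],[0,0,0]]
  ]
}}

```text
clock: 5.55
tool_pos: [0.5941, 0.0636, 0.0799]
orientation: [0.142, 0.99, -0.0, -0.0]
wrist_force: [-2.8, -1.4, 0.5]
finger_gap: -0.0003
gripper_force: 1.1
```

```bash
python3 - <<'E'
from h import *
for n in ["scene","top"]:
    f=grab_frame(n)
    print(n,[(world(f,d["xyz"]).round(3),round(d["conf"],2)) for t in ("index_mark","post_top") for d in models.place_of(t,f)[:1]],line(f,C,.036,.082,.115,-100,-19))
    if n=="scene":
        x,y=proj(f,[*C,.036])[0].astype(int); cv2.imwrite("pics/b.png",cv2.resize(f["image"][y-80:y+80,x-100:x+100],None,fx=3,fy=3,interpolation=cv2.INTER_CUBIC))
E
```

```text
scene [(array([ 0.62 , -0.114,  0.036]), 0.76), (array([0.61 , 0.056, 0.079]), 0.86)] (np.float64(-56.869343065695894), np.float64(64.6))
top [(array([ 0.619, -0.119,  0.035]), 0.73), (array([ 0.554, -0.021,  0.001]), 0.68)] (np.float64(-55.43202399335648), np.float64(52.12))
```

View pics/b.png

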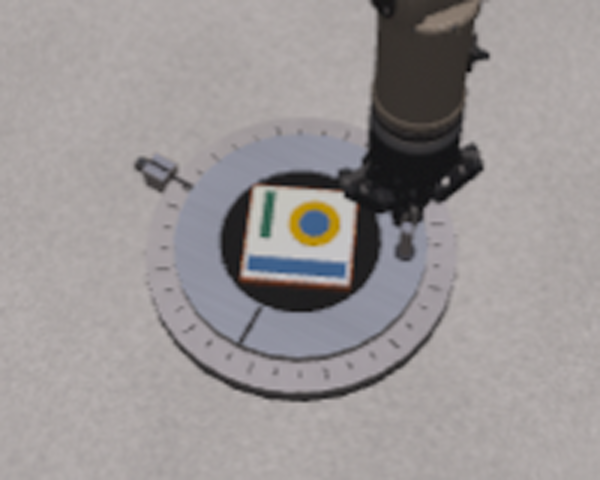

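The fingertip is pushing the post cleanly, and the index line has turned to about -56° with the tile untouched. I'll keep pushing.

Call:
{"name": "step_arm", "arguments": {
  "deltas": [
    [[-0.04,-0.01,0],[0,0,0]],
    [[-0.08,-0.02,0],[0,0,0]],
    [[-0.12,-0.03,0],[0,0,0]],
    [[-0.16,-0.05,0],[0,0,0]],
    [[-0.2,-0.06,0],[0,0,0]],
    [[-0.24,-0.08,0],[0,0,0]],
    [[-0.28,-0.1,0],[0,0,0]],
    [[-0.32,-0.13,0],[0,0,0]]
  ]
}}

```text
clock: 6.65
tool_pos: [0.6272, 0.0391, 0.0799]
orientation: [0.141, 0.99, 0.001, 0.0]
wrist_force: [-1.3, 0.9, -1.2]
finger_gap: 0.0
gripper_force: 0.9
```

Call:
{"name": "step_arm", "arguments": {
  "deltas": [
    [[-0.03,-0.02,0],[0,0,0]],
    [[-0.06,-0.05,0],[0,0,0]],
    [[-0.1,-0.07,0],[0,0,0]],
    [[-0.13,-0.1,0],[0,0,0]],
    [[-0.16,-0.14,0],[0,0,0]],
    [[-0.18,-0.17,0],[0,0,0]],
    [[-0.21,-0.2,0],[0,0,0]],
    [[-0.23,-0.24,0],[0,0,0]]
  ]
}}

```text
clock: 7.45
tool_pos: [0.644, 0.0027, 0.0794]
orientation: [0.142, 0.99, 0.0, -0.001]
wrist_force: [-1.3, 1.9, -0.0]
finger_gap: -0.0002
gripper_force: 0.9
```

Call:
{"name": "step_arm", "arguments": {
  "deltas": [
    [[-0.03,-0.03,0],[0,0,0]],
    [[-0.05,-0.07,0],[0,0,0]],
    [[-0.06,-0.11,0],[0,0,0]],
    [[-0.08,-0.15,0],[0,0,0]],
    [[-0.09,-0.19,0],[0,0,0]],
    [[-0.11,-0.23,0],[0,0,0]],
    [[-0.11,-0.27,0],[0,0,0]],
    [[-0.12,-0.32,0],[0,0,0]]
  ]
}}

```text
clock: 8.25
tool_pos: [0.6477, -0.0378, 0.0799]
orientation: [0.142, 0.99, 0.0, -0.0]
wrist_force: [-0.1, 1.6, -0.1]
finger_gap: -0.0002
gripper_force: 0.9
```

```bash
cat > look.py <<'E'
from h import *
import sys
s=status.get_state(); p=s["tool_pos"][:2]-C; print(s["clock"],s["tool_pos"],"phi",np.degrees(np.arctan2(p[1],p[0])),np.hypot(*p),s["wrist_force"])
ims=[]
for n in ["scene","top"]:
    f=grab_frame(n)
    d=models.place_of("index_mark",f); a=-130
    if d:
        q=world(f,d[0]["xyz"])[:2]-C; a=np.degrees(np.arctan2(q[1],q[0])); a-=360*(a>0); print("net",a)
    print(n,"idx",line(f,C,.036,.082,.115,a-12,a+12),"tgt",line(f,C,.022,.121,.145,-165,-140))
    ims.append(rect(f,C,.036)[::1,::1])
if len(sys.argv)>1: cv2.imwrite(sys.argv[1],np.hstack([cv2.resize(i,(400,400)) for i in ims]))
E
python3 look.py pics/c.png
```

```text
8.25 [ 0.64769542 -0.03783014  0.07987579] phi -8.223586038630549 0.09668964240806786 [-0.13568141  1.64837623 -0.05936136]
net -131.0989763761721
scene idx (np.float64(-130.50848927835955), np.float64(61.92)) tgt (np.float64(-151.06799395407123), np.float64(64.08))
net -131.05890022966568
top idx (np.float64(-130.82602257156088), np.float64(52.56)) tgt (np.float64(-150.64517428889474), np.float64(57.16))
```

View pics/c.png

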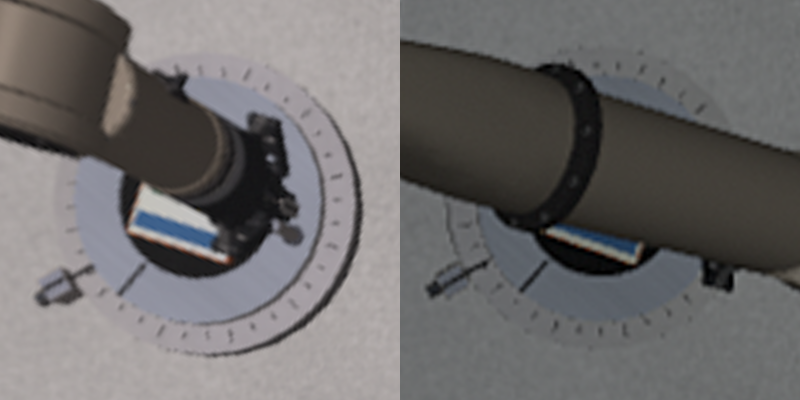

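```bash
python3 - <<'E'
from h import *
rows([.6477,-.0380],np.r_[np.linspace(-8.3,-24.5,8)[1:],-24.5],np.full(8,.097))
E
```

```text
[[[-0.01, -0.03, 0], [0, 0, 0]], [[-0.01, -0.06, 0], [0, 0, 0]], [[-0.01, -0.1, 0], [0, 0, 0]], [[-0.01, -0.13, 0], [0, 0, 0]], [[-0.01, -0.16, 0], [0, 0, 0]], [[-0.01, -0.19, 0], [0, 0, 0]], [[-0.0, -0.23, 0], [0, 0, 0]], [[-0.0, -0.23, 0], [0, 0, 0]]]
[ 0.6399444 -0.064496 ]
```

Call:
{"name": "step_arm", "arguments": {
  "deltas": [
    [[-0.01,-0.03,0],[0,0,0]],
    [[-0.01,-0.06,0],[0,0,0]],
    [[-0.01,-0.1,0],[0,0,0]],
    [[-0.01,-0.13,0],[0,0,0]],
    [[-0.01,-0.16,0],[0,0,0]],
    [[-0.01,-0.19,0],[0,0,0]],
    [[0,-0.23,0],[0,0,0]],
    [[0,-0.23,0],[0,0,0]]
  ]
}}

```text
clock: 9.25
tool_pos: [0.6397, -0.066, 0.0799]
orientation: [0.143, 0.99, -0.001, 0.0]
wrist_force: [-0.7, 1.4, -0.8]
finger_gap: -0.0004
gripper_force: 0.2
```

```bash
python3 look.py; python3 - <<'E'
from h import *
a=np.linspace(-24.5,-28.0,5)[1:]
rows([.63995,-.0645],np.r_[a],np.full(4,.097))
E
```

```text
9.25 [ 0.63968389 -0.06596815  0.0799337 ] phi -25.577180744570615 0.09721003186282647 [-0.70977966  1.35784369 -0.76370706]
net -150.69067812052552
scene idx (np.float64(-147.89901826770546), np.float64(63.879999999999995)) tgt (np.float64(-151.0602745993839), np.float64(73.94))
net -148.2227409867289
top idx (np.float64(-148.0928852527659), np.float64(9.34)) tgt (np.float64(-150.64698259459936), np.float64(58.279999999999994))
[[[-0.0, -0.01, 0], [0, 0, 0]], [[0.0, -0.02, 0], [0, 0, 0]], [[0.0, -0.03, 0], [0, 0, 0]], [[0.01, -0.05, 0], [0, 0, 0]]]
[ 0.637112  -0.0699228]
```

Call:
{"name": "step_arm", "arguments": {
  "deltas": [
    [[0,-0.01,0],[0,0,0]],
    [[0,-0.02,0],[0,0,0]],
    [[0,-0.03,0],[0,0,0]],
    [[0,-0.035,0],[0,0,0]],
    [[0,-0.035,0],[0,0,0]]
  ]
}}

```text
clock: 9.95
tool_pos: [0.6389, -0.0679, 0.08]
orientation: [0.142, 0.99, 0.0, -0.0]
wrist_force: [-0.4, 1.6, 1.1]
finger_gap: 0.0002
gripper_force: 0.9
```

```bash
python3 look.py pics/d.png
```

```text
9.95 [ 0.63891157 -0.06794649  0.07997953] phi -26.823258661809877 0.09739052886123206 [-0.37173838  1.56606971  1.05378818]
net -151.89287624236587
scene idx (np.float64(-149.25760348054726), np.float64(65.48)) tgt (np.float64(-151.24081624157057), np.float64(72.56))
net -148.64042085371247
top idx (np.float64(-149.29501052223708), np.float64(10.299999999999997)) tgt (np.float64(-150.65347628261088), np.float64(57.31999999999999))
```

View pics/d.png

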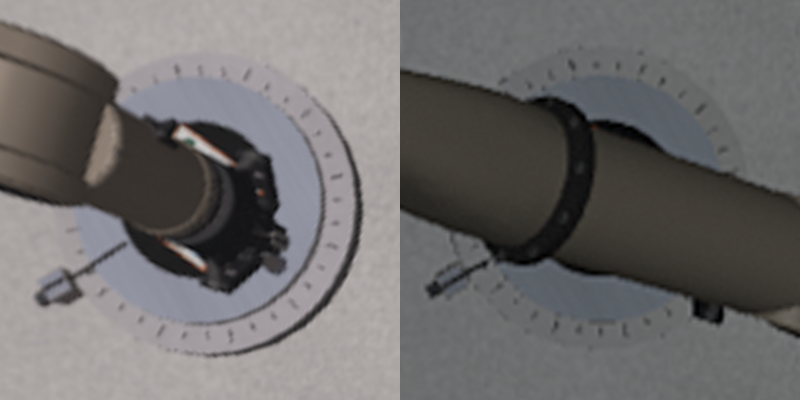

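Call:
{"name": "step_arm", "arguments": {
  "deltas": [
    [[0,-0.008,0],[0,0,0]],
    [[0,-0.015,0],[0,0,0]],
    [[0,-0.015,0],[0,0,0]],
    [[0,-0.015,0],[0,0,0]]
  ]
}}

```text
clock: 10.55
tool_pos: [0.6383, -0.0705, 0.0798]
orientation: [0.142, 0.99, -0.0, -0.0]
wrist_force: [0.2, 1.5, -0.1]
finger_gap: -0.0002
gripper_force: 0.6
```

```bash
python3 look.py
```

```text
10.55 [ 0.63826943 -0.07053167  0.07975668] phi -28.341365141279123 0.09801841738904338 [ 0.19586206  1.53089456 -0.1124459 ]
net -153.19863998028794
scene idx (np.float64(-150.5793025457674), np.float64(62.92)) tgt (np.float64(-151.28967311516314), np.float64(62.599999999999994))
net -150.94654841146436
top idx (np.float64(-148.8834872216154), np.float64(7.039999999999996)) tgt (np.float64(-150.646185911679), np.float64(57.36000000000001))
```

Call:
{"name": "step_arm", "arguments": {
  "deltas": [
    [[0,0.05,0],[0,0,0]],
    [[0,0.15,0],[0,0,0]],
    [[0,0.3,0],[0,0,0]],
    [[0,0.3,-0.3],[0,0,0]],
    [[0,0.3,-0.6],[0,0,0]],
    [[0,0.3,-0.9],[0,0,0]]
  ]
}}

```text
clock: 11.35
tool_pos: [0.6488, -0.033, 0.1889]
orientation: [0.141, 0.99, 0.0, -0.0]
wrist_force: [0.8, 0.5, -0.0]
finger_gap: 0.0001
gripper_force: 0.0
```

Call:
{"name": "step_arm", "arguments": {
  "deltas": [
    [[0.15,0.25,0],[0,0,0]],
    [[0.3,0.5,0],[0,0,0]],
    [[0.45,0.75,0],[0,0,0]],
    [[0.6,1,0],[0,0,0]],
    [[0.6,1,0],[0,0,0]]
  ]
}}

```text
clock: 11.85
tool_pos: [0.6114, 0.1114, 0.1876]
orientation: [0.135, 0.991, 0.004, -0.001]
wrist_force: [-0.5, 0.8, 0.9]
finger_gap: -0.0
gripper_force: 0.0
```

```bash
python3 look.py; python3 - <<'E'
from h import *
ims=[]
for n in ("scene","top"):
    f=grab_frame(n); c=centre(f); print(n,c)
    for cc in (C,c): print("idx",line(f,cc,.036,.082,.115,-165,-140),"tgt",line(f,cc,.022,.121,.145,-165,-140))
    ims.append(rect(f,C+[-.08,-.045],.030,half=.1,n=400))
cv2.imwrite("pics/e.png",np.hstack(ims))
E
```

```text
11.85 [0.61137481 0.11138954 0.1876059 ] phi 66.32024272273507 0.14783672266662914 [-0.54741441  0.79961897  0.93017704]
net -153.03155883757333
scene idx (np.float64(-150.5743020468248), np.float64(63.46000000000002)) tgt (np.float64(-151.29250383692292), np.float64(63.420000000000016))
net -151.05744434774653
top idx (np.float64(-150.2649971390065), np.float64(50.36000000000001)) tgt (np.float64(-150.64689594779225), np.float64(58.16))
scene [ 0.5517518  -0.0247158   0.11790729]
idx (np.float64(-150.57236080241316), np.float64(63.239999999999995)) tgt (np.float64(-151.28612710811112), np.float64(63.360000000000014))
idx (np.float64(-150.87171363156116), np.float64(63.69999999999999)) tgt (np.float64(-151.47063132768207), np.float64(65.10000000000001))
top [ 0.5522149  -0.02452422  0.1165214 ]
idx (np.float64(-150.26237795328154), np.float64(50.36)) tgt (np.float64(-150.64982985309604), np.float64(58.12))
idx (np.float64(-150.59234048221742), np.float64(50.32000000000001)) tgt (np.float64(-150.8901620023373), np.float64(58.34))
```

View pics/e.png

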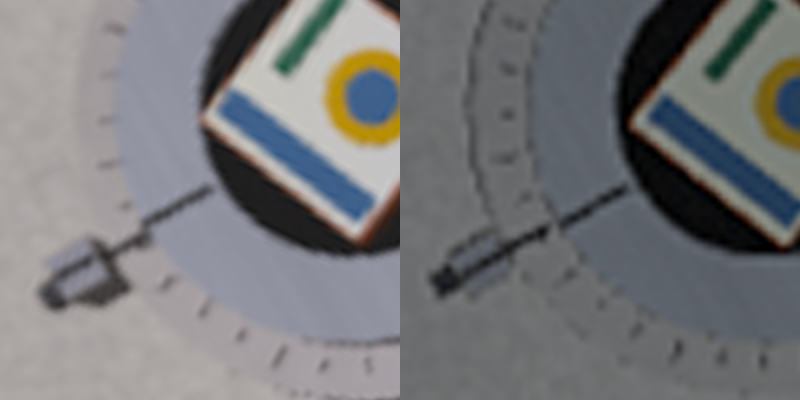

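The two lines coincide within about 0.5° in both views, and the arm is clear of everything, so I'm handing it in.

```bash
python3 -c "
from rig import ticket; print(ticket.job_done())"
```

```text
the job is handed in; nothing more can be done
None
```

I pushed the turntable post about 132° clockwise, until the index line met the rider's long line to within about 0.5° in both camera views. The tile was untouched, the arm stood clear, and the job was handed in at about 12 s.

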